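Load the spice caddy and hold its card clip open

TASK

Drop the two corked spice vials one by one into the two empty holes of the wooden caddy, one vial in each hole and right down. Then take the steel spring clip off its rest, squeeze its handles so that it gapes wide, bring its jaws down astride the top edge of the caddy's standing card, near the middle of that edge, one jaw each side and neither touching the card, and finish while holding it there gaping, so that I can slip a second card in. Leave everything else on the ledge as it stands.

Things in the scene. Friction and masses are not known exactly. Their poses are not given: they have to be found in the camera images.
- caddy: fixed beech block, 120 (x) x 160 (y) x 45 mm high, origin under its centre, z up. Two blind round holes 28 mm wide, 35 mm deep (floor 10 mm above the ledge), 80 mm apart along y, 18 mm to +x of the centre. Near its -x side, in a wooden slot 15 mm high and thick, stands a stiff white card, 3 mm thick, 120 mm long (along y), its top edge 115 mm above the ledge
- bore_right (a point): centre of the mouth (top, 45 mm up) of the caddy's hole on its -y side
- bore_left (a point): centre of the mouth of the caddy's hole on its +y side
- card_edge (a point): middle of the card's top edge, 115 mm above the ledge; axes as the caddy's: the edge runs along y, the card's faces look to +x and -x; 45 mm to -x of the caddy's centre and 63 mm from the line of the holes
- vial_1: round amber glass vial with a cork, standing upright: glass 24 mm wide and 72 mm high, cork 19 mm wide, 85 mm high in all, 70 g (varies); origin at the centre of its underside, z up. Either vial may go in either hole
- vial_2: the same as vial_1, another one
- clip_rest: fixed wooden foot 100 (x) x 70 (y) x 25 mm high, origin under its centre; an upright steel tongue, 70 mm long along x, 4 mm thick, rises from its middle to 75 mm above the ledge. The clip starts clamped upright on its top edge, handles up
- clip: steel spring clip, 65 g, like a large bulldog clip, 42 mm wide along its hinge; this body is its +y half, origin on the hinge axis, x along the hinge, z up while closed (it tips about x as the clip opens). Two flat handles, 34 mm wide, reach 32 mm above the hinge (38 open), their tips spread 47 mm across y. Squeeze them across y from above to open the jaws; let go and it snaps shut
- clip_pivot (a point): middle of the clip's hinge (barrel 11 mm thick), axes as clip; 93 mm above the ledge at the start, above the tongue. Below it two jaws, 40 mm wide, reach 34 mm down (32 mm when gaping) and end in flat pads 12 mm high
- jaw_a (a point): tip of the jaw on the clip's +y side, middle of its width, on the inner (gripping) face
- jaw_b (a point): tip of the other jaw, likewise
- clip_jaw (a joint): opening angle of the clip, rad: 0 when clamped on the 4 mm tongue (the start), 0.66 fully gaping: handles upright and parallel against a stop, 24 mm over all, jaw tips about 26 mm apart. The spring takes about 3.5 N at the handle tips to start and 7 N at the end; a grip of 20 N or more between flat pads holds it firmly at the stop
- ramekin_low: lower of two stacked glass ramekins, 80 mm wide, 42 mm high; bystander
- ramekin_top: upper stacked ramekin, the stack is 84 mm high; bystander
- whisk: steel balloon whisk, 290 mm long, lying along the ledge on a 85 x 300 mm dark mat beyond the clip rest, 55 mm high; bystander
- spoon_pot: green enamel pot, 110 mm wide, of upright wooden spoons up to 290 mm high, at the far left; bystander
- salt_cellar: marble salt cellar with wooden lid, 62 mm wide, 60 mm high; bystander
- pepper_mill: wooden pepper mill, 54 mm wide, 150 mm high; bystander
- butter_lid (a joint): angle of the hinged lid of the fixed white butter dish (120 x 180 mm, about 100 mm high with its knob, at the far side of the ledge), rad, 0 closed; bystander, leave shut

How it is judged:
By the outcome, as a careful person would: the job done as asked, in the order asked, and still so for the second after the job is handed in, while the arm keeps its last pose, push and grip.
It also fails if it takes over 72 s, if anything falls off the work surface, if the arm or the gripper's body presses on something with over 40 N, if the wrist force passes 120 N, or if a joint passes its speed limit or range.

ROBOT

A 6-joint arm with a two-finger parallel gripper is mounted at the origin on the work surface. World frame = base frame: x ahead of the robot, y to its left, z up, the work surface at z = 0. Lengths are in m, angles in rad, forces in N, time in s.
With the tool pointing down it reaches from about 0.275 to 0.75 m from the base axis. Payload 10.2 kg.
Tool frame: the origin (TCP) lies on the mounting face of the last link; the fingertips stand 173 mm ahead of it and the grasp point (between the pads) lies 155 mm ahead of it; z points along the fingers, y is the line along which they close (so a half turn about z gives the same grasp; the last joint's range is limited). The gripper opens to 85 mm and grips with 20 to 120 N. Pads are 22 mm wide; open, the fingers measure 114 mm over their backs; the gripper's body (76 mm by 85 mm) begins 54 mm behind the grasp point. The pads swing forward as they close: fully open they stand 13 mm farther back than shut.
Start: joints at [-1.506, 0.313, 1.498, -0, 1.331, -0.223], TCP at [0.149, -0.503, 0.405] pointing down, gripper open.
Joint ranges: [-2.94, 2.94], [-0.97, 2.17], [0.19, 2.56], [-1.23, 4.37], [0.02, 3.11], [-2.88, 2.88]. Speed limits (rad/s): [2.39, 2.39, 3.01, 3.14, 3.14, 3.14].

INTERFACE

Orientations are given as a unit quaternion [x, y, z, w].
In Python, from rig import bot gives the robot as it stands.
- The arm moves only by the tool jog_arm, never from a script. Its argument "commands" is one flat list of numbers, 7 for each row, row after row: the shift along the tool's x, y, z in units of 15 cm (1.0 is 15 cm), then the turn, a rotation vector about the tool's x, y, z in units of 0.5 rad (1.0 is 0.5 rad), then the opening, from 0 (shut) to 1 (fully open). In form: [tx, ty, tz, ax, ay, az, hand, tx, ty, tz, ax, ay, az, hand, ...]. A call has 1 to 8 rows; each row is the pose to reach, as a shift and turn from the pose commanded when the call began, along the tool's axes at that moment; what a row does not reach only later rows make up. A row lasts 1/10 s, in which the tool goes at most 50 mm and 8.59 degrees, less where a joint would pass 70% of its speed; a pose out of reach is approached as far as the arm can. A call with a number of a shift or a turn outside -1 to 1 is refused whole. A call with a gripper value outside its range is refused whole. The fingers move at their own pace and stop on an object; the grip force is fixed at half the most. Time passes only in rows, so rows that repeat a pose let the fingers close. It gives the time, the measured TCP pose, the force, the opening and the grip force at its end, in the units of the state.
- bot.sense(): the state, without advancing time (a new reading comes with each control period).
- bot.camera(name): name is "side" or "top"; returns the picture (420x560x3 uint8, red, green, blue); there is no depth.
- bot.camera_params(name): a dict with "fx", "fy", "cx", "cy" (pixels), "rvec" (rotation vector, rad) and "tvec" (3), from world to camera coordinates, as OpenCV has them. Camera axes: x right, y down, z forward; pixel columns grow to the right and rows downward; lengths in m; the calibration is good to about 2 mm. A picture is of the moment at which its call begins. camera_params takes no time and is no camera call.
- bot.finish_job(): hands the job in; it is judged then, once.
The state is a dict: "t": time; "joint_positions": joint angles; "joint_vel": joint speeds; "joint_efforts": joint torques, N m; "tcp_pos": TCP position; "ee_rot": TCP orientation; "wrist_force": force on the tool from outside, world axes, zero at the start; "wrist_torque": the same for the moment, N m; "finger_gap": finger opening in m; "finger_force": force on a finger pad.
Only numpy, scipy, OpenCV 4.12 (cv2) and the standard library are available. Lean on these libraries where they do the work, as an engineer would, in place of code of your own. Each camera call takes 0.05 s, during which the arm holds its last target. There are 200 camera calls.

## Working session

There is one attempt and no reset: what is moved stays moved. The work goes in short steps, Python scripts to look and compute and a tool call to move; the robot and the scene stay as the last step left them, time stands still between calls to the robot, and variables do not carry over. Pictures are saved under pics/ and viewed, at most 10 in all, crops included, and the job is handed in when it is done.

Besides the shell and the picture viewer there is one more tool, called after "Call:" by a JSON object that holds its "fn" and its "kwargs". jog_arm: Moves the arm, as the interface text tells. Shifts and turns lie within -1 to 1; 1 stands for 15 cm of shift or 0.5 rad of turn. Its arguments: {"type":"object","properties":{"commands":{"type":"array","items":{"type":"number"}}},"required":["commands"]}

```bash
mkdir -p pics; ls; python3 - <<'E'
from rig import bot
import cv2,numpy as np
for n in("top","side"):
    im=bot.camera(n); cv2.imwrite(f"pics/{n}0.png",im[:,:,::-1]); p=bot.camera_params(n)
    R=cv2.Rodrigues(np.array(p["rvec"]))[0]; print(n,p["fx"],p["cx"],p["cy"],-R.T@np.array(p["tvec"]).ravel(),R.round(2).tolist())
print(bot.sense())
E
```

```text
pics
top 466.00120541502827 279.25627986100415 209.1118692474868 [0.34814658 0.12477585 1.54946529] [[0.02, -1.0, 0.01], [-0.99, -0.02, -0.12], [0.12, -0.0, -0.99]]
side 427.09797271839216 281.376179574814 214.2775708807743 [ 0.34475343 -0.64716203  0.86754772] [[0.96, -0.27, -0.01], [-0.19, -0.67, -0.71], [0.18, 0.69, -0.7]]
{'t': 0.1, 'joint_positions': array([-1.50637357e+00,  3.13369025e-01,  1.49834846e+00, -2.08141725e-05,
        1.33105683e+00, -2.23383758e-01]), 'joint_vel': array([ 0.00023196, -0.00285133, -0.00174436, -0.00021785,  0.00043067,
       -0.00080619]), 'joint_efforts': array([ 2.95822530e-03, -4.12891209e+01, -2.60143822e+01, -1.70271296e-04,
        3.01156411e-03,  2.25144191e-05]), 'tcp_pos': array([ 0.14901327, -0.50336622,  0.40420976]), 'ee_rot': array([ 9.89663254e-01,  1.43409534e-01,  3.68341596e-05, -5.89769734e-04]), 'wrist_force': array([-0.17219028, -1.46517089,  0.57374212]), 'wrist_torque': array([ 0.0096584 , -0.06624399, -0.00825568]), 'finger_force': 0.0, 'finger_gap': 0.08500403761836642}
```

View pics/top0.png

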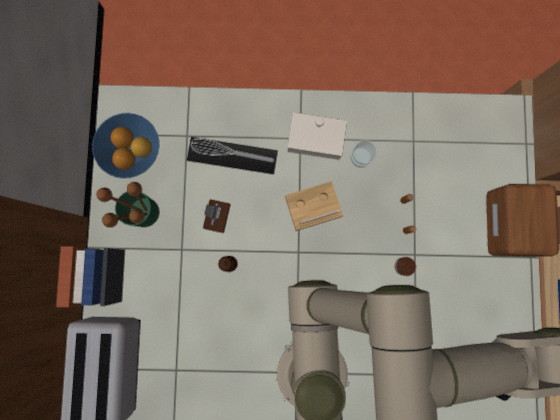

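View pics/side0.png

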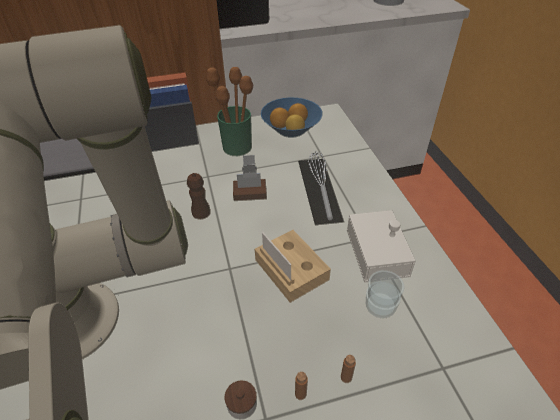

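The top view shows the caddy near (314,205), the vials at (407,199) and (409,230), the salt cellar at (405,266), the clip rest at (216,215), the mill at (228,264) and the ramekins at (363,153). I'll enlarge the parts that matter.

```bash
python3 - <<'E'
import cv2,numpy as np
t=cv2.imread("pics/top0.png");s=cv2.imread("pics/side0.png")
def c(im,x,y,w,h,k=5): return cv2.resize(im[y:y+h,x:x+w],(w*k,h*k),interpolation=cv2.INTER_CUBIC)
A=np.hstack([c(t,280,175,70,60),c(t,385,185,40,60),c(t,195,190,50,60)])
B=np.hstack([c(s,250,225,80,60+12,4),c(s,285,340,75,72,4),c(s,225,145,45,72,4)])
print(A.shape,B.shape)
B=cv2.copyMakeBorder(B,0,0,0,800-B.shape[1],0)
cv2.imwrite("pics/m.png",np.vstack([A,B]))
E
```

```text
(300, 800, 3) (288, 800, 3)
```

View pics/m.png

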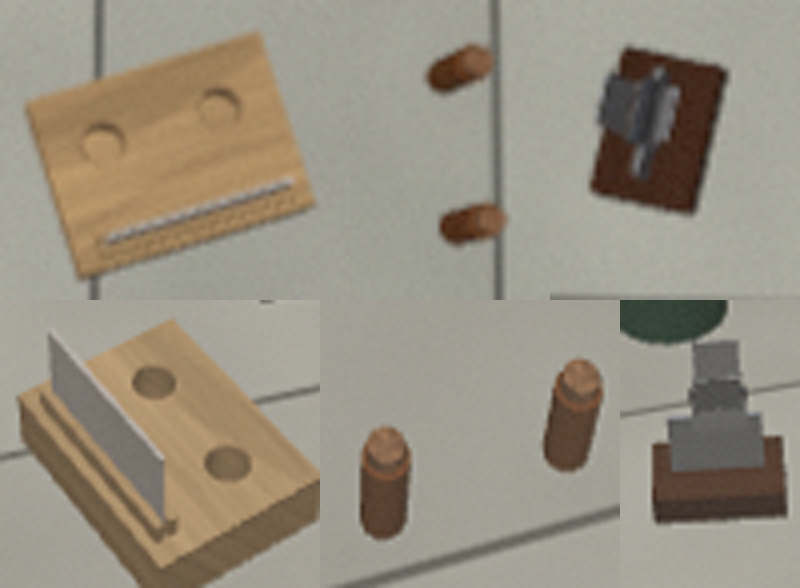

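The enlarged crops show hole centres at top px (300.4,203.4) and (324,196.6), and at side px (288.5,245.7) and (307,265.7). Corks are at top (410,197) and (412.6,228.6), and at side (301.5,375.2) and (350,358.5). The clip's tongue runs almost along image rows. Next I measure these by masks.

```bash
cat > h.py <<'E'
import cv2,numpy as np
from rig import bot
def P(n):
    p=bot.camera_params(n); R=cv2.Rodrigues(np.array(p["rvec"]))[0]; t=np.array(p["tvec"]).ravel()
    K=np.array([[p["fx"],0,p["cx"]],[0,p["fy"],p["cy"]],[0,0,1]]); return K,R,t
def plane(n,uv,z):
    K,R,t=P(n); C=-R.T@t; d=R.T@np.linalg.inv(K)@np.array([uv[0],uv[1],1.]); return C+d*(z-C[2])/d[2]
def tri(a,b):
    M=[K@np.c_[R,t] for K,R,t in (P("top"),P("side"))]
    X=cv2.triangulatePoints(M[0],M[1],np.array(a,float).reshape(2,1),np.array(b,float).reshape(2,1)).ravel(); return X[:3]/X[3]
def proj(n,X):
    K,R,t=P(n); q=K@(R@np.array(X,float)+t); return q[:2]/q[2]
E
python3 - <<'E'
from h import *
np.set_printoptions(precision=4,suppress=True)
t=cv2.imread("pics/top0.png");s=cv2.imread("pics/side0.png")
for a,b in [((410,197),(301.5,375.2)),((412.6,228.6),(350,358.5)),((410,197),(350,358.5)),((412.6,228.6),(301.5,375.2))]: print("cork",tri(a,b),plane("top",a,.085),plane("side",b,.085))
def blob(im,n,x,y,w,h,lo,hi,hsv=True,big=True):
    r=im[y:y+h,x:x+w]; r=cv2.resize(r,None,fx=4,fy=4,interpolation=cv2.INTER_CUBIC)
    m=cv2.inRange(cv2.cvtColor(r,cv2.COLOR_BGR2HSV),lo,hi)
    c=max(cv2.findContours(m,cv2.RETR_EXTERNAL,cv2.CHAIN_APPROX_NONE)[0],key=cv2.contourArea)
    return (c[:,0,:].astype(float)+.5)/4-.5+[x,y]
# caddy top face in top view
c=blob(t,"top",278,175,72,60,(8,60,110),(25,255,255))
r=cv2.minAreaRect(c.astype(np.float32)); print("rect",r); 
B=np.array([plane("top",q,.045) for q in cv2.boxPoints(r)]);print(B,B.mean(0),np.linalg.norm(np.diff(B,axis=0),axis=1))
for (x,y) in [(280,237),(298,257)]:
    g=cv2.cvtColor(s[y:y+18,x:x+18],cv2.COLOR_BGR2GRAY); print(g[9],g[:,9])
    c=blob(s,"side",x,y,18,18,(0,0,0),(40,255,135)); e=cv2.fitEllipse(c.astype(np.float32)); print(e,plane("side",e[0],.045))
for p in [(300.4,203.4),(324,196.6)]: print("topholes",plane("top",p,.045))
# card top edge ends top view / side
for p in [(105/5+280,241/5+175),(292/5+280,183/5+175)]: print("card top",plane("top",p,.115))
for p in [(50/4+250,225+33/4),(164/4+250,225+162/4)]: print("card side",plane("side",p,.115))
# rest foot
c=blob(t,"top",195,190,50,60,(0,60,20),(14,255,120));r=cv2.minAreaRect(c.astype(np.float32));B=np.array([plane("top",q,.025) for q in cv2.boxPoints(r)]);print("rest",B,B.mean(0))
for p in [(660/5+195-110,190+68/5),(640/5+195-110,190+180/5)]: print("tongue",plane("top",p,.075))
for p in [(668/4+225-155,145+(420-300)/4),(763/4+225-155,145+(412-300)/4)]: print("tongue side",plane("side",p,.075))
E
```

```text
cork [ 0.5271 -0.2996  0.0708] [ 0.5694 -0.297   0.085 ] [ 0.4699 -0.3068  0.085 ]
cork [ 0.5093 -0.3078  0.1195] [ 0.4688 -0.304   0.085 ] [ 0.5704 -0.3003  0.085 ]
cork [ 0.5708 -0.2984  0.0807] [ 0.5694 -0.297   0.085 ] [ 0.5704 -0.3003  0.085 ]
cork [ 0.4697 -0.3052  0.0813] [ 0.4688 -0.304   0.085 ] [ 0.4699 -0.3068  0.085 ]
rect ((313.4378967285156, 205.35546875), (37.69209671020508, 50.07500076293945), 72.75853729248047)
[[ 0.5735  0.1035  0.045 ]
 [ 0.6262 -0.0522  0.045 ]
 [ 0.5084 -0.0895  0.045 ]
 [ 0.4567  0.065   0.045 ]] [0.5412 0.0067 0.045 ] [0.1644 0.1236 0.1629]
[156 160 160 104  93 101 106 109 105 104 104 103  95  98 148 144 140 138] [139 143 144 144 130 100 103 103 107 104 109 110 119 154 153 156 158 158]
((288.04229736328125, 245.08677673339844), (7.459782600402832, 10.794961929321289), 94.61932373046875) [0.5452 0.0474 0.045 ]
[148 152 153 100  89  99 101 104 106 106 110 109 105  96 110 154 152 151] [138 139 144 149 124 104 108 111 111 106 107 106 109 133 150 147 149 150]
((306.4434509277344, 265.41534423828125), (8.008914947509766, 11.504400253295898), 93.39599609375) [ 0.5703 -0.0284  0.045 ]
topholes [0.5464 0.0493 0.045 ]
topholes [ 0.5705 -0.0273  0.045 ]
card top [0.4755 0.05   0.115 ]
card top [ 0.5141 -0.0654  0.115 ]
card side [0.4795 0.0414 0.115 ]
card side [ 0.5178 -0.0718  0.115 ]
rest [[0.4612 0.3684 0.025 ]
 [0.5588 0.3493 0.025 ]
 [0.544  0.2808 0.025 ]
 [0.4466 0.3004 0.025 ]] [0.5027 0.3247 0.025 ]
tongue [0.5358 0.3167 0.075 ]
tongue [0.464  0.3267 0.075 ]
tongue side [0.4695 0.3242 0.075 ]
tongue side [0.5384 0.314  0.075 ]
```

Call:
{"fn": "jog_arm", "kwargs": {"commands": [1, -0.3, 0.3, 0, 0, -0.05, 1, 1, -0.3, 0.3, 0, 0, -0.05, 1, 1, -0.3, 0.3, 0, 0, -0.05, 1, 1, -0.3, 0.3, 0, 0, -0.05, 1, 1, -0.3, 0.3, 0, 0, -0.05, 1, 1, -0.3, 0.3, 0, 0, -0.05, 1]}}

```text
t: 0.7
tcp_pos: [0.2796, -0.4182, 0.3599]
ee_rot: [0.988, 0.156, -0.0, 0.0]
wrist_force: [-0.4, 0.5, 0.3]
finger_gap: 0.0855
finger_force: 0.0
```

Call:
{"fn": "jog_arm", "kwargs": {"commands": [1, -0.3, 0.3, 0, 0, 0, 1, 1, -0.3, 0.3, 0, 0, 0, 1, 1, -0.3, 0.3, 0, 0, 0, 1, 1, -0.3, 0.3, 0, 0, 0, 1, 1, -0.3, 0.3, 0, 0, 0, 1, 1, -0.3, 0.3, 0, 0, 0, 1]}}

```text
t: 1.3
tcp_pos: [0.408, -0.3301, 0.3152]
ee_rot: [0.988, 0.155, 0.0, 0.001]
wrist_force: [-0.7, -0.3, -0.3]
finger_gap: 0.0856
finger_force: 0.0
```

```bash
cat >> h.py <<'E'
from scipy.spatial.transform import Rotation as Ro
def need(X,yaw=None):
    "shift in tool units (15cm) from the present pose to TCP X, and yaw turn in 0.5rad units"
    s=bot.sense(); R=Ro.from_quat(s["ee_rot"]).as_matrix(); d=R.T@(np.array(X)-s["tcp_pos"])/.15
    psi=np.arctan2(R[1,0],R[0,0]); print("t",round(s["t"],2),"tcp",s["tcp_pos"].round(4),"psi",psi.round(4),"tilt",R[:2,2].round(4),"need",d.round(3),"turn",None if yaw is None else round(-(yaw-psi)/.5,3),"F",s["wrist_force"].round(1),"gap",round(s["finger_gap"],4))
E
python3 -c "
from h import *
need([.469,-.3055,.21],.312)"
```

```text
t 1.3 tcp [ 0.408  -0.3301  0.3152] psi 0.3113 tilt [ 0.0002 -0.0011] need [ 0.438 -0.032  0.701] turn -0.001 F [-0.7 -0.3 -0.3] gap 0.0856
```

Now I go over the vial, descend and close.

Call:
{"fn": "jog_arm", "kwargs": {"commands": [0.438, -0.032, 0.1, 0, 0, 0, 1, 0.438, -0.032, 0.1, 0, 0, 0, 1, 0.438, -0.032, 0.4, 0, 0, 0, 1, 0.438, -0.032, 0.6, 0, 0, 0, 1, 0.438, -0.032, 0.7, 0, 0, 0, 1, 0.438, -0.032, 0.7, 0, 0, 0, 1, 0.438, -0.032, 0.7, 0, 0, 0, 1]}}

```text
t: 2.0
tcp_pos: [0.4695, -0.3051, 0.2107]
ee_rot: [0.988, 0.155, 0.0, 0.001]
wrist_force: [-0.2, -0.1, -0.2]
finger_gap: 0.0851
finger_force: 0.0
```

Call:
{"fn": "jog_arm", "kwargs": {"commands": [0, 0, 0, 0, 0, 0, 0.1, 0, 0, 0, 0, 0, 0, 0.1, 0, 0, 0, 0, 0, 0, 0.1, 0, 0, 0, 0, 0, 0, 0.1, 0, 0, 0, 0, 0, 0, 0.1, 0, 0, 0, 0, 0, 0, 0.1, 0, 0, 0, 0, 0, 0, 0.1, 0, 0, 0, 0, 0, 0, 0.1]}}

```text
t: 2.8
tcp_pos: [0.4701, -0.304, 0.21]
ee_rot: [0.988, 0.156, 0.0, 0.0]
wrist_force: [-0.3, -0.0, 4.6]
finger_gap: 0.0226
finger_force: 58.6
```

```bash
python3 -c "
from h import *
im=bot.camera('side');cv2.imwrite('pics/s1.png',cv2.resize(im[300:420,240:400,::-1],None,fx=4,fy=4))
need([.469,-.3055,.4])"
```

```text
t 2.85 tcp [ 0.4701 -0.304   0.21  ] psi 0.3129 tilt [ 0.0004 -0.0004] need [-0.01   0.008 -1.267] turn None F [-0.6 -0.3  5.2] gap 0.0226
```

View pics/s1.png

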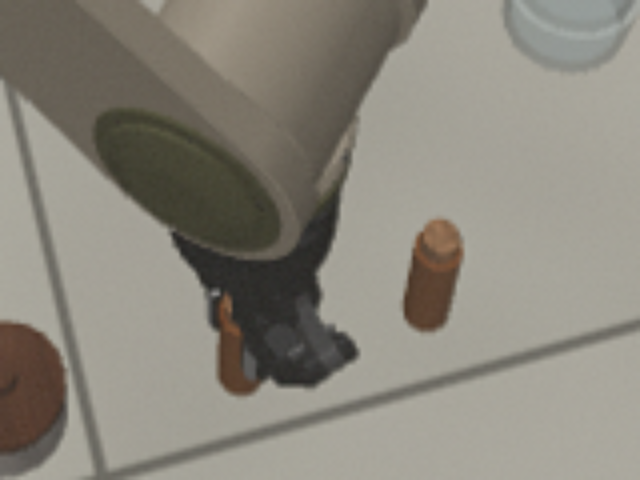

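The picture shows the vial upright at crop (240,350) between the fingers, apparently off to the left of the near finger (about 300,350). I'll check by projecting the grasp point.

```bash
python3 -c "
from h import *
f=lambda X:((proj('side',X)-[240,300])*4).round(0)
g=np.array([.4701,-.304,0]);x=np.array([.952,.308,0]);y=np.array([.308,-.952,0]);z=np.array([0,0,1])
for h in(0,.055,.085):print(h,f(g+z*h))
for a in(-.011,.011):print(f(g+y*.012+a*x+z*.045),f(g+y*.025+a*x+z*.045))
im=cv2.resize(bot.camera('side')[300:420,240:400],None,fx=4,fy=4)
m=cv2.inRange(cv2.cvtColor(im,cv2.COLOR_RGB2HSV),(4,90,60),(16,255,200));m[:,:200]=0
for c in cv2.findContours(m,0,1)[0]:
  if cv2.contourArea(c)>200:print(cv2.boundingRect(c))
"
```

```text
0 [241. 370.]
0.055 [243. 323.]
0.085 [245. 295.]
[239. 365.] [254. 387.]
[275. 340.] [291. 362.]
(217, 294, 42, 99)
(405, 220, 57, 109)
```

Grip is centred. I lift and carry the vial above the left hole.

Call:
{"fn": "jog_arm", "kwargs": {"commands": [0, 0, -0.3, 0, 0, 0, 0.1, 0, 0, -0.6, 0, 0, 0, 0.1, 0.2, -0.1, -0.9, 0, 0, 0, 0.1, 0.4, -0.4, -1, 0, 0, 0, 0.1, 0.6, -0.7, -1, 0, 0, 0, 0.1, 0.6, -1, -1, 0, 0, 0, 0.1, 0.6, -1, -1, 0, 0, 0, 0.1]}}

```text
t: 3.6
tcp_pos: [0.5089, -0.1292, 0.3594]
ee_rot: [0.987, 0.158, -0.001, -0.001]
wrist_force: [-0.2, -0.4, -1.2]
finger_gap: 0.0225
finger_force: 59.2
```

Call:
{"fn": "jog_arm", "kwargs": {"commands": [0.3, -0.3, 0, 0, 0, 0, 0.1, 0.6, -0.6, 0, 0, 0, 0, 0.1, 0.6, -1, 0, 0, 0, 0, 0.1, 0.6, -1, 0, 0, 0, 0, 0.1, 0.6, -1, 0, 0, 0, 0, 0.1, 0.6, -1, 0, 0, 0, 0, 0.1]}}

```text
t: 4.2
tcp_pos: [0.549, 0.0369, 0.3593]
ee_rot: [0.988, 0.156, -0.0, 0.0]
wrist_force: [0.3, -0.5, -1.4]
finger_gap: 0.0225
finger_force: 59.3
```

```bash
python3 -c "
from h import *
need([.5457,.0486,.275],.312)"
```

```text
t 4.2 tcp [0.549  0.0369 0.3593] psi 0.3137 tilt [-0.0008 -0.0002] need [ 0.004 -0.081  0.562] turn 0.003 F [ 0.3 -0.5 -1.4] gap 0.0225
```

Call:
{"fn": "jog_arm", "kwargs": {"commands": [0.004, -0.081, 0, 0, 0, 0, 0.1, 0.004, -0.081, 0.3, 0, 0, 0, 0.1, 0.004, -0.081, 0.56, 0, 0, 0, 0.1, 0.004, -0.081, 0.56, 0, 0, 0, 0.1, 0.004, -0.081, 0.56, 0, 0, 0, 0.1, 0.004, -0.081, 0.56, 0, 0, 0, 0.1]}}

```text
t: 4.8
tcp_pos: [0.5463, 0.0484, 0.278]
ee_rot: [0.988, 0.155, 0.002, 0.001]
wrist_force: [0.9, 0.1, -0.3]
finger_gap: 0.0229
finger_force: 59.2
```

```bash
python3 -c "
from h import *
need([.5457,.0486,.275],.312)
im=bot.camera('side')[:,:,::-1];cv2.imwrite('pics/s2f.png',im);tp=bot.camera('top')[:,:,::-1]; cv2.imwrite('pics/t2f.png',tp)
cv2.imwrite('pics/s2.png',np.hstack([cv2.resize(im[205:305,240:340],None,fx=4,fy=4,interpolation=2),cv2.resize(tp[155:255,265:365],None,fx=4,fy=4,interpolation=2)]))"
```

```text
t 4.8 tcp [0.5463 0.0484 0.278 ] psi 0.3123 tilt [ 0.0037 -0.0004] need [-0.004 -0.003  0.02 ] turn 0.001 F [ 0.9  0.1 -0.3] gap 0.0229
```

View pics/s2.png

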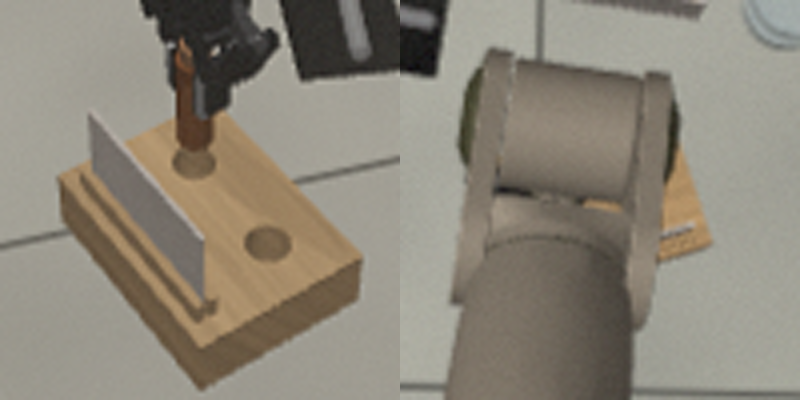

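Side view: the vial's base is at crop (195,145) and the left hole at (193,163), nearly aligned. The top view is blocked by the arm. Next I quantify the vial's offset from the tool axis.

```bash
python3 -c "
from h import *
s=bot.sense();T=s['tcp_pos'];R=Ro.from_quat(s['ee_rot']).as_matrix();print(T)
im=cv2.resize(cv2.imread('pics/s2f.png')[205:305,240:340],None,fx=4,fy=4,interpolation=2)
m=cv2.inRange(cv2.cvtColor(im,cv2.COLOR_BGR2HSV),(0,110,30),(14,255,200))
C=max(cv2.findContours(m,0,1)[0],key=cv2.contourArea);print(cv2.boundingRect(C))
for r in range(100,160,6):
  q=np.where(m[r])[0]; q=q[(q>150)&(q<240)];print(r,(q.min(),q.max()) if len(q) else None)
to=lambda uv:(np.array(uv)-[240,205])*4+1.5
g=T+R[:,2]*.210
a=np.linspace(0,6.28,72)
c=np.array([to(proj('side',g+.012*(R[:,0]*np.cos(t)+R[:,1]*np.sin(t)))) for t in a]);print('pred base',g,c.min(0),c.max(0),to(proj('side',g)))
print('hole',to(proj('side',[.5457,.0486,.045])), 'meas',to((288.04,245.09)))
"
```

```text
[0.5461472  0.0484915  0.27762216]
(174, 41, 39, 111)
100 (np.int64(177), np.int64(190))
106 (np.int64(177), np.int64(190))
112 (np.int64(177), np.int64(191))
118 (np.int64(177), np.int64(196))
124 (np.int64(177), np.int64(211))
130 (np.int64(177), np.int64(211))
136 (np.int64(178), np.int64(212))
142 (np.int64(180), np.int64(209))
148 (np.int64(186), np.int64(203))
154 None
pred base [0.54685339 0.04841426 0.06762336] [176.74918696 122.36469376] [214.81325547 150.62932815] [195.7783719  136.39082067]
hole [193.89422217 160.32333759] meas [193.66 161.86]
```

The vial sits on the tool axis to within about 0.5 mm and the hole agrees. I descend slowly.

Call:
{"fn": "jog_arm", "kwargs": {"commands": [-0.004, -0.002, 0, 0, 0, 0, 0.1, -0.004, -0.002, 0, 0, 0, 0, 0.1, -0.004, -0.002, 0.06, 0, 0, 0, 0.1, -0.004, -0.002, 0.12, 0, 0, 0, 0.1, -0.004, -0.002, 0.18, 0, 0, 0, 0.1, -0.004, -0.002, 0.22, 0, 0, 0, 0.1, -0.004, -0.002, 0.22, 0, 0, 0, 0.1]}}

```text
t: 5.6
tcp_pos: [0.5451, 0.0487, 0.2416]
ee_rot: [0.988, 0.156, -0.001, -0.0]
wrist_force: [1.1, 0.6, -0.8]
finger_gap: 0.0227
finger_force: 59.0
```

```bash
python3 -c "
from h import *
need([.5453,.0482,.221],.312)"
```

```text
t 5.6 tcp [0.5451 0.0487 0.2416] psi 0.3126 tilt [-0.0011  0.0002] need [0.    0.004 0.137] turn 0.001 F [ 1.1  0.6 -0.8] gap 0.0227
```

It is entering freely. I continue to the floor, check, then release.

Call:
{"fn": "jog_arm", "kwargs": {"commands": [0, 0.001, 0.05, 0, 0, 0, 0.1, 0, 0.001, 0.1, 0, 0, 0, 0.1, 0, 0.001, 0.135, 0, 0, 0, 0.1, 0, 0.001, 0.135, 0, 0, 0, 0.1, 0, 0.001, 0.135, 0, 0, 0, 0.1]}}

```text
t: 6.1
tcp_pos: [0.5451, 0.0486, 0.2224]
ee_rot: [0.988, 0.156, -0.0, -0.0]
wrist_force: [-0.1, 0.2, -0.3]
finger_gap: 0.0226
finger_force: 59.0
```

Call:
{"fn": "jog_arm", "kwargs": {"commands": [0, 0, 0, 0, 0, 0, 1, 0, 0, 0, 0, 0, 0, 1, 0, 0, 0, 0, 0, 0, 1, 0, 0, 0, 0, 0, 0, 1, 0, 0, -0.3, 0, 0, 0, 1, 0, 0, -0.6, 0, 0, 0, 1, 0, 0, -0.9, 0, 0, 0, 1, 0, 0, -0.9, 0, 0, 0, 1]}}

```text
t: 6.9
tcp_pos: [0.5456, 0.0486, 0.3635]
ee_rot: [0.988, 0.156, 0.005, 0.002]
wrist_force: [1.2, 0.2, -0.6]
finger_gap: 0.085
finger_force: 0.0
```

Call:
{"fn": "jog_arm", "kwargs": {"commands": [-0.2, 1, 0, 0, 0, 0, 1, -0.2, 1, 0, 0, 0, 0, 1, -0.2, 1, 0, 0, 0, 0, 1, -0.2, 1, 0, 0, 0, 0, 1, -0.2, 1, 0, 0, 0, 0, 1]}}

```text
t: 7.4
tcp_pos: [0.5626, -0.1043, 0.3567]
ee_rot: [0.988, 0.155, -0.0, -0.0]
wrist_force: [0.4, -0.4, 0.5]
finger_gap: 0.0857
finger_force: 0.0
```

Call:
{"fn": "jog_arm", "kwargs": {"commands": [-0.3, 1, 0.3, 0, 0, 0, 1, -0.3, 1, 0.3, 0, 0, 0, 1, -0.3, 1, 0.3, 0, 0, 0, 1, -0.3, 1, 0.3, 0, 0, 0, 1, -0.3, 1, 0.3, 0, 0, 0, 1, -0.3, 1, 0.3, 0, 0, 0, 1]}}

```text
t: 8.0
tcp_pos: [0.5665, -0.258, 0.3127]
ee_rot: [0.988, 0.157, 0.0, -0.0]
wrist_force: [0.4, 0.1, 0.3]
finger_gap: 0.0852
finger_force: 0.0
```

```bash
python3 -c "
from h import *
need([.5705,-.299,.21],.312)
im=bot.camera('side')[:,:,::-1];cv2.imwrite('pics/s3f.png',im)
cv2.imwrite('pics/s3.png',cv2.resize(im[190:310,230:390],None,fx=4,fy=4,interpolation=2))"
```

```text
t 8.0 tcp [ 0.5665 -0.258   0.3127] psi 0.3144 tilt [0.0001 0.0005] need [-0.059  0.268  0.685] turn 0.005 F [0.4 0.1 0.3] gap 0.0852
```

View pics/s3.png

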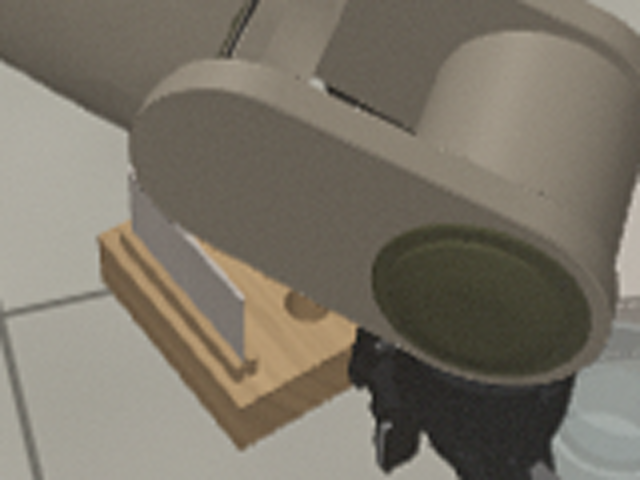

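The arm hides the left hole here, so I'll check that vial later. Now to the second vial.

Call:
{"fn": "jog_arm", "kwargs": {"commands": [-0.059, 0.268, 0, 0, 0, 0, 1, -0.059, 0.268, 0.1, 0, 0, 0, 1, -0.059, 0.268, 0.35, 0, 0, 0, 1, -0.059, 0.268, 0.6, 0, 0, 0, 1, -0.059, 0.268, 0.685, 0, 0, 0, 1, -0.059, 0.268, 0.685, 0, 0, 0, 1, -0.059, 0.268, 0.685, 0, 0, 0, 1]}}

```text
t: 8.75
tcp_pos: [0.5708, -0.3005, 0.2118]
ee_rot: [0.988, 0.156, 0.001, 0.001]
wrist_force: [-0.1, -0.2, 0.7]
finger_gap: 0.0854
finger_force: 0.0
```

Call:
{"fn": "jog_arm", "kwargs": {"commands": [0, 0, 0, 0, 0, 0, 0.1, 0, 0, 0, 0, 0, 0, 0.1, 0, 0, 0, 0, 0, 0, 0.1, 0, 0, 0, 0, 0, 0, 0.1, 0, 0, 0, 0, 0, 0, 0.1, 0, 0, 0, 0, 0, 0, 0.1, 0, 0, 0, 0, 0, 0, 0.1]}}

```text
t: 9.45
tcp_pos: [0.5701, -0.3009, 0.2101]
ee_rot: [0.988, 0.156, 0.0, 0.0]
wrist_force: [-0.7, 1.3, 4.7]
finger_gap: 0.0225
finger_force: 58.7
```

Call:
{"fn": "jog_arm", "kwargs": {"commands": [0, 0, -0.3, 0, 0, 0, 0.1, 0, 0, -0.6, 0, 0, 0, 0.1, 0.1, -0.1, -0.9, 0, 0, 0, 0.1, 0.2, -0.4, -1, 0, 0, 0, 0.1, 0.25, -0.7, -1, 0, 0, 0, 0.1, 0.25, -1, -1, 0, 0, 0, 0.1, 0.25, -1, -1, 0, 0, 0, 0.1]}}

```text
t: 10.15
tcp_pos: [0.5586, -0.1423, 0.3597]
ee_rot: [0.987, 0.158, -0.001, -0.001]
wrist_force: [1.0, -1.5, -1.6]
finger_gap: 0.0227
finger_force: 59.1
```

```bash
python3 -c "
from h import *
need([.5700,-.028,.276],.312)"
```

```text
t 10.15 tcp [ 0.5586 -0.1423  0.3597] psi 0.3172 tilt [-0.0014  0.0016] need [ 0.31  -0.699  0.559] turn 0.01 F [ 1.  -1.5 -1.6] gap 0.0227
```

Call:
{"fn": "jog_arm", "kwargs": {"commands": [0.31, -0.3, 0, 0, 0, 0, 0.1, 0.31, -0.6, 0, 0, 0, 0, 0.1, 0.31, -0.699, 0, 0, 0, 0, 0.1, 0.31, -0.699, 0.2, 0, 0, 0, 0.1, 0.31, -0.699, 0.5, 0, 0, 0, 0.1, 0.31, -0.699, 0.56, 0, 0, 0, 0.1, 0.31, -0.699, 0.56, 0, 0, 0, 0.1, 0.31, -0.699, 0.56, 0, 0, 0, 0.1]}}

```text
t: 10.95
tcp_pos: [0.5722, -0.0331, 0.2774]
ee_rot: [0.988, 0.156, 0.001, 0.001]
wrist_force: [0.2, 1.0, -0.1]
finger_gap: 0.0227
finger_force: 59.1
```

```bash
python3 -c "
from h import *
need([.5700,-.028,.276],.312)
im0=bot.camera('side')[:,:,::-1];cv2.imwrite('pics/s4f.png',im0)
s=bot.sense();T=s['tcp_pos'];R=Ro.from_quat(s['ee_rot']).as_matrix()
im=cv2.resize(im0[195:295,240:340],None,fx=4,fy=4,interpolation=2);cv2.imwrite('pics/s4.png',im)
m=cv2.inRange(cv2.cvtColor(im,cv2.COLOR_BGR2HSV),(0,110,30),(14,255,200))
for C in cv2.findContours(m,0,1)[0]:
  if cv2.contourArea(C)>100:print(cv2.boundingRect(C))
to=lambda uv:(np.array(uv)-[240,195])*4+1.5
g=T+R[:,2]*.210
a=np.linspace(0,6.28,72)
c=np.array([to(proj('side',g+.012*(R[:,0]*np.cos(t)+R[:,1]*np.sin(t)))) for t in a]);print('pred base',g,c.min(0),c.max(0))
print('hole',to(proj('side',[.57,-.028,.045])), 'meas',to((306.44,265.41)))
"
```

```text
t 10.95 tcp [ 0.5722 -0.0331  0.2774] psi 0.3123 tilt [ 0.0025 -0.0007] need [-0.003 -0.037  0.01 ] turn 0.001 F [ 0.2  1.  -0.1] gap 0.0227
(257, 176, 39, 104)
(172, 143, 38, 76)
pred base [ 0.57277034 -0.03314101  0.06769617] [254.88864613 249.08296853] [294.901326   280.22219929]
hole [266.684479   282.80013556] meas [267.26 283.14]
```

View pics/s4.png

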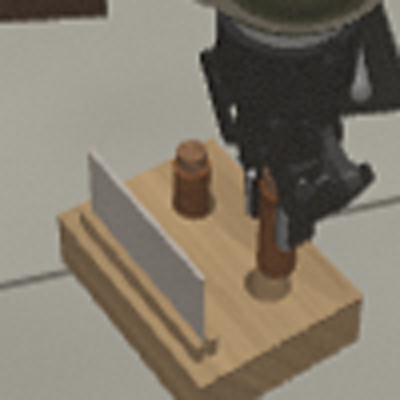

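Vial 1 is seated in the left hole (cork at crop (192,150), only about 50 mm showing). Vial 2's base is about 5 mm short of the right hole (268,283), so I correct that and descend.

Call:
{"fn": "jog_arm", "kwargs": {"commands": [-0.006, -0.036, 0, 0, 0, 0, 0.1, -0.006, -0.036, 0, 0, 0, 0, 0.1, -0.006, -0.036, 0, 0, 0, 0, 0.1, -0.006, -0.036, 0.06, 0, 0, 0, 0.1, -0.006, -0.036, 0.12, 0, 0, 0, 0.1, -0.006, -0.036, 0.18, 0, 0, 0, 0.1, -0.006, -0.036, 0.22, 0, 0, 0, 0.1, -0.006, -0.036, 0.22, 0, 0, 0, 0.1]}}

```text
t: 11.8
tcp_pos: [0.5688, -0.0277, 0.2414]
ee_rot: [0.988, 0.156, -0.001, -0.0]
wrist_force: [0.3, 0.2, -1.7]
finger_gap: 0.023
finger_force: 59.1
```

```bash
python3 -c "
from h import *
need([.5695,-.0283,.221],.312)"
```

```text
t 11.8 tcp [ 0.5688 -0.0277  0.2414] psi 0.3128 tilt [-0.0021  0.0005] need [0.003 0.005 0.136] turn 0.002 F [ 0.3  0.2 -1.7] gap 0.023
```

Call:
{"fn": "jog_arm", "kwargs": {"commands": [0.002, 0.002, 0.05, 0, 0, 0, 0.1, 0.002, 0.002, 0.1, 0, 0, 0, 0.1, 0.002, 0.002, 0.135, 0, 0, 0, 0.1, 0.002, 0.002, 0.135, 0, 0, 0, 0.1, 0.002, 0.002, 0.135, 0, 0, 0, 0.1]}}

```text
t: 12.3
tcp_pos: [0.5694, -0.0279, 0.2224]
ee_rot: [0.988, 0.156, -0.0, -0.0]
wrist_force: [-0.6, 0.5, -1.0]
finger_gap: 0.0228
finger_force: 59.1
```

Call:
{"fn": "jog_arm", "kwargs": {"commands": [0, 0, 0, 0, 0, 0, 1, 0, 0, 0, 0, 0, 0, 1, 0, 0, 0, 0, 0, 0, 1, 0, 0, 0, 0, 0, 0, 1, 0, 0, -0.3, 0, 0, 0, 1, 0, 0, -0.6, 0, 0, 0, 1, 0, 0, -0.9, 0, 0, 0, 1, 0, 0, -1, 0, 0, 0, 1]}}

```text
t: 13.1
tcp_pos: [0.5695, -0.0278, 0.3775]
ee_rot: [0.988, 0.156, 0.003, 0.001]
wrist_force: [-0.1, -0.1, 0.5]
finger_gap: 0.0856
finger_force: 0.0
```

```bash
python3 -c "
from h import *
need([.5027,.3247,.37],2.95); print(bot.sense()['joint_positions'].round(3))"
```

```text
t 13.1 tcp [ 0.5695 -0.0278  0.3775] psi 0.3129 tilt [ 0.0073 -0.0019] need [ 0.3   -2.373  0.042] turn -5.274 F [-0.1 -0.1  0.5] gap 0.0856
[-0.254  0.432  1.401  0.     1.301  1.004]
```

Call:
{"fn": "jog_arm", "kwargs": {"commands": [-1, 0, -0.3, 0, 0, -1, 1, -1, 0, -0.3, 0, 0, -1, 1, -1, 0, -0.3, 0, 0, -1, 1, -1, 0, -0.3, 0, 0, -1, 1, -1, 0, -0.3, 0, 0, -1, 1]}}

```text
t: 13.6
tcp_pos: [0.4258, -0.0743, 0.4184]
ee_rot: [0.919, 0.395, 0.001, 0.001]
wrist_force: [0.5, 0.1, -0.0]
finger_gap: 0.0852
finger_force: 0.0
```

Call:
{"fn": "jog_arm", "kwargs": {"commands": [-0.4, -0.4, 0, 0, 0, -1, 1, -0.4, -0.4, 0, 0, 0, -1, 1, -0.4, -0.4, 0, 0, 0, -1, 1, -0.4, -0.4, 0, 0, 0, -1, 1, -0.4, -0.4, 0, 0, 0, -1, 1]}}

```text
t: 14.1
tcp_pos: [0.3424, -0.0764, 0.4173]
ee_rot: [0.792, 0.61, 0.0, -0.0]
wrist_force: [-0.1, -0.2, -0.6]
finger_gap: 0.0856
finger_force: 0.0
```

Call:
{"fn": "jog_arm", "kwargs": {"commands": [0, 0, 0, 0, 0, -1, 1, 0, 0, 0, 0, 0, -1, 1, 0, 0, 0, 0, 0, -1, 1, 0, 0, 0, 0, 0, -1, 1, 0, 0, 0, 0, 0, -1, 1]}}

```text
t: 14.6
tcp_pos: [0.3424, -0.0763, 0.4172]
ee_rot: [0.617, 0.787, -0.0, -0.0]
wrist_force: [0.5, -0.2, 0.2]
finger_gap: 0.0853
finger_force: 0.0
```

```bash
python3 -c "
from h import *
need([.5027,.3247,.42],2.95)
s=bot.camera('side')[:,:,::-1];t=bot.camera('top')[:,:,::-1];cv2.imwrite('pics/s5f.png',s);cv2.imwrite('pics/t5f.png',t)
f=lambda i,x,y,w,h,k:cv2.resize(i[y:y+h,x:x+w],None,fx=k,fy=k,interpolation=2)
cv2.imwrite('pics/m5.png',np.vstack([np.hstack([f(s,220,145,50,60,6),f(t,190,190,50,60,6)]),np.hstack([f(s,250,220,75,60,4),f(t,280,175,75,60,4)])]))"
```

```text
t 14.6 tcp [ 0.3424 -0.0763  0.4172] psi 1.8112 tilt [-0.0005  0.0004] need [ 2.342  1.675 -0.018] turn -2.278 F [ 0.5 -0.2  0.2] gap 0.0853
```

View pics/m5.png

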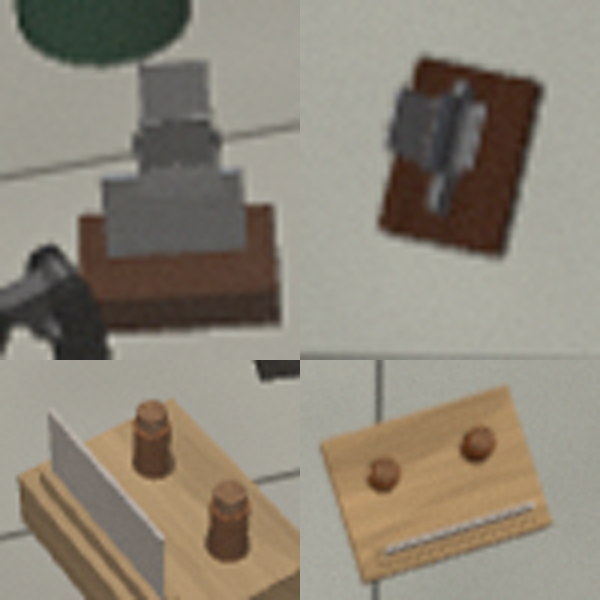

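Both vials are seated. Clip handle tips show in the top crop as edges centred near (396,119) and (478,136). In the side crop there are tip edges at row ~63 (cols 140–208) and row ~122. The tongue's top edge runs from (103,180) to (243,170).

```bash
python3 -c "
from h import *
np.set_printoptions(precision=4,suppress=True)
T=lambda u,v:(190+(u-300-2.5)/6,190+(v-2.5)/6)
S=lambda u,v:(220+(u-2.5)/6,145+(v-2.5)/6)
def pr(n,f,pts,z):
  q=[plane(n,f(*p),z)[:2] for p in pts]; d=q[1]-q[0]; print(n,np.array(q).ravel(),'mid',sum(q)/2,'len',np.hypot(*d).round(4),'ang',np.arctan2(d[1],d[0]).round(3)); return sum(q)/2
a=pr('top',T,[(390,150),(402,88)],.125);b=pr('top',T,[(470,168),(487,105)],.125);print(np.hypot(*(a-b)),(a+b)/2)
a=pr('side',S,[(138,64),(209,62)],.125);b=pr('side',S,[(133,127),(219,124)],.125);print(np.hypot(*(a-b)),(a+b)/2)
pr('side',S,[(103,180),(243,170)],.075)
# foot side view top face front edge ends & top view rect
im=cv2.resize(cv2.imread('pics/t5f.png')[190:250,190:240],None,fx=6,fy=6,interpolation=2)
m=cv2.inRange(cv2.cvtColor(im,cv2.COLOR_BGR2HSV),(0,70,20),(14,255,120))
c=max(cv2.findContours(m,0,1)[0],key=cv2.contourArea);r=cv2.minAreaRect(cv2.convexHull(c));print(r)
B=[plane('top',T(*(p+[300,0])),.025)[:2] for p in cv2.boxPoints(r)];print(np.array(B),sum(B)/4)
pr('side',S,[(80,297+22),(277,325)],0)
"
```

```text
top [0.4946 0.347  0.5267 0.3422] mid [0.5107 0.3446] len 0.0325 ang -0.15
top [0.4863 0.3058 0.5189 0.2983] mid [0.5026 0.302 ] len 0.0335 ang -0.226
0.04331505240758494 [0.5066 0.3233]
side [0.4946 0.3467 0.5278 0.3388] mid [0.5112 0.3428] len 0.0341 ang -0.235
side [0.4824 0.2994 0.5216 0.2905] mid [0.502  0.2949] len 0.0402 ang -0.225
0.048687446537425384 [0.5066 0.3188]
side [0.4692 0.3263 0.5366 0.3149] mid [0.5029 0.3206] len 0.0684 ang -0.168
((158.93331909179688, 155.95193481445312), (126.78955841064453, 179.6122283935547), 13.157543182373047)
[[0.4614 0.3681]
 [0.5582 0.3496]
 [0.5438 0.2812]
 [0.4471 0.3002]] [0.5026 0.3248]
side [0.4485 0.3133 0.5428 0.2816] mid [0.4956 0.2974] len 0.0994 ang -0.324
```

Call:
{"fn": "jog_arm", "kwargs": {"commands": [0.83, 0.54, 0, 0, 0, -1, 1, 0.83, 0.54, 0, 0, 0, -1, 1, 0.83, 0.54, 0, 0, 0, -1, 1, 0.83, 0.54, 0, 0, 0, -1, 1, 0.83, 0.54, 0, 0, 0, -1, 1]}}

```text
t: 15.2
tcp_pos: [0.3909, 0.0651, 0.4172]
ee_rot: [0.402, 0.916, -0.0, -0.0]
wrist_force: [0.5, -0.9, 0.9]
finger_gap: 0.0857
finger_force: 0.0
```

Call:
{"fn": "jog_arm", "kwargs": {"commands": [0.46, 0.87, 0, 0, 0, -1, 1, 0.46, 0.87, 0, 0, 0, -1, 1, 0.46, 0.87, 0, 0, 0, -1, 1, 0.46, 0.87, 0, 0, 0, -1, 1, 0.46, 0.87, 0, 0, 0, -1, 1]}}

```text
t: 15.7
tcp_pos: [0.4406, 0.2028, 0.417]
ee_rot: [0.165, 0.986, -0.0, -0.0]
wrist_force: [-0.2, -0.7, 0.2]
finger_gap: 0.0854
finger_force: 0.0
```

```bash
python3 -c "
from h import *
need([.505,.322,.33],2.94)"
```

```text
t 15.7 tcp [0.4406 0.2028 0.417 ] psi 2.8104 tilt [-0.001  -0.0004] need [-0.148  0.891  0.579] turn -0.259 F [-0.2 -0.7  0.2] gap 0.0854
```

Call:
{"fn": "jog_arm", "kwargs": {"commands": [-0.148, 0.3, 0, 0, 0, -0.26, 1, -0.148, 0.6, 0, 0, 0, -0.26, 1, -0.148, 0.891, 0, 0, 0, -0.26, 1, -0.148, 0.891, 0.2, 0, 0, -0.26, 1, -0.148, 0.891, 0.45, 0, 0, -0.26, 1, -0.148, 0.891, 0.58, 0, 0, -0.26, 1, -0.148, 0.891, 0.58, 0, 0, -0.26, 1, -0.148, 0.891, 0.58, 0, 0, -0.26, 1]}}

```text
t: 16.5
tcp_pos: [0.5051, 0.3212, 0.3316]
ee_rot: [0.101, 0.995, 0.0, 0.001]
wrist_force: [-0.7, 0.5, 0.9]
finger_gap: 0.0854
finger_force: 0.0
```

```bash
python3 -c "
from h import *
need([.505,.322,.273],2.94)
s=bot.camera('side')[:,:,::-1];cv2.imwrite('pics/s6f.png',s)
X=lambda *p:((proj('side',p)-[200,100])*5).round(0)
print(X(.505,.322,.125),X(.505,.322,.093))
cv2.imwrite('pics/m6.png',cv2.resize(s[100:215,200:320],None,fx=5,fy=5,interpolation=2))"
```

```text
t 16.5 tcp [0.5051 0.3212 0.3316] psi 2.939 tilt [0.001  0.0003] need [0.002 0.005 0.39 ] turn -0.002 F [-0.7  0.5  0.9] gap 0.0854
[240. 298.] [243. 343.]
```

View pics/m6.png

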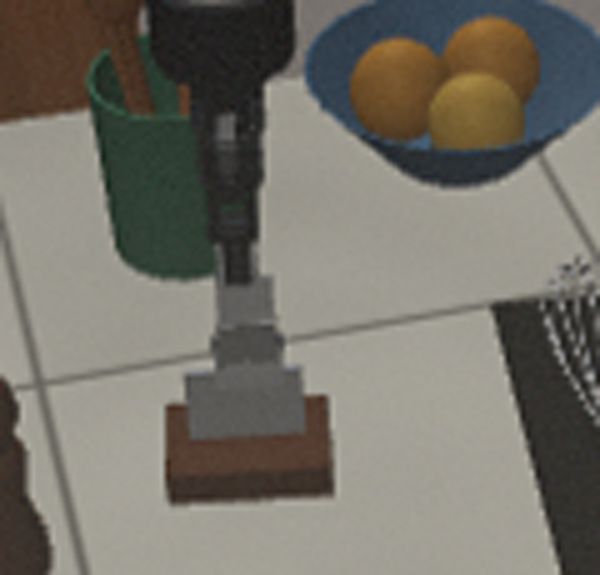

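The fingers hang above the clip, about 2 mm short along the hinge (clip centre col ~247, tool ~240). I correct that, descend and squeeze.

Call:
{"fn": "jog_arm", "kwargs": {"commands": [-0.012, 0.003, 0.1, 0, 0, 0, 1, -0.012, 0.003, 0.2, 0, 0, 0, 1, -0.012, 0.003, 0.3, 0, 0, 0, 1, -0.012, 0.003, 0.39, 0, 0, 0, 1, -0.012, 0.003, 0.39, 0, 0, 0, 1, -0.012, 0.003, 0.39, 0, 0, 0, 1]}}

```text
t: 17.15
tcp_pos: [0.5065, 0.3223, 0.2729]
ee_rot: [0.099, 0.995, 0.0, 0.001]
wrist_force: [-0.4, -0.5, -0.1]
finger_gap: 0.0854
finger_force: 0.0
```

Call:
{"fn": "jog_arm", "kwargs": {"commands": [0, 0, 0, 0, 0, 0, 0.5, 0, 0, 0, 0, 0, 0, 0.5, 0, 0, 0, 0, 0, 0, 0.4, 0, 0, 0, 0, 0, 0, 0.3, 0, 0, 0, 0, 0, 0, 0.1, 0, 0, 0, 0, 0, 0, 0.1, 0, 0, 0, 0, 0, 0, 0.1, 0, 0, 0, 0, 0, 0, 0.1]}}

```text
t: 17.95
tcp_pos: [0.5062, 0.3224, 0.2719]
ee_rot: [0.099, 0.995, -0.0, -0.0]
wrist_force: [-0.3, 0.1, -0.8]
finger_gap: 0.0222
finger_force: 63.3
```

```bash
python3 -c "
from h import *
need([.507,.322,.36],2.94)"
```

```text
t 17.95 tcp [0.5062 0.3224 0.2719] psi 2.9428 tilt [-0.0001 -0.    ] need [-0.005 -0.001 -0.587] turn 0.006 F [-0.3  0.1 -0.8] gap 0.0222
```

The gap matches the 24 mm stop (the vial read 22.6 mm). I lift straight up and look.

Call:
{"fn": "jog_arm", "kwargs": {"commands": [0, 0, -0.1, 0, 0, 0, 0.1, 0, 0, -0.25, 0, 0, 0, 0.1, 0, 0, -0.5, 0, 0, 0, 0.1, 0, 0, -0.7, 0, 0, 0, 0.1, 0, 0, -0.7, 0, 0, 0, 0.1]}}

```text
t: 18.45
tcp_pos: [0.5064, 0.3225, 0.3815]
ee_rot: [0.099, 0.995, 0.002, 0.004]
wrist_force: [-0.4, 0.1, -1.3]
finger_gap: 0.0221
finger_force: 63.3
```

```bash
python3 -c "
from h import *
need([.507,.322,.36],2.94)
s=bot.camera('side')[:,:,::-1];cv2.imwrite('pics/s7f.png',s)
cv2.imwrite('pics/m7.png',cv2.resize(s[90:210,190:320],None,fx=5,fy=5,interpolation=2))"
```

```text
t 18.45 tcp [0.5064 0.3225 0.3815] psi 2.9429 tilt [0.0075 0.0029] need [-0.004 -0.003  0.143] turn 0.006 F [-0.4  0.1 -1.3] gap 0.0221
```

View pics/m7.png

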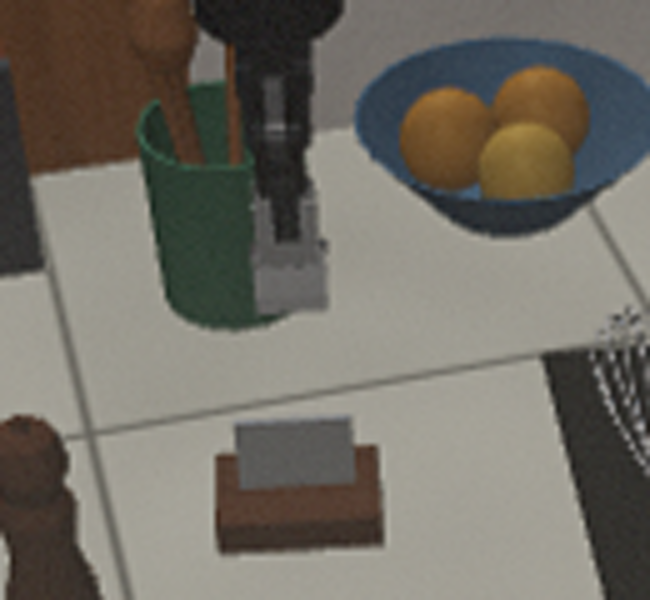

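The clip is held gaping and clear of its rest (jaw tip edge at crop (255–328,310), tongue bare below). I carry it to the card, turning on the way.

Call:
{"fn": "jog_arm", "kwargs": {"commands": [-0.15, -0.2, 0, 0, 0, 0.2, 0.1, -0.15, -0.4, 0, 0, 0, 0.4, 0.1, -0.15, -0.6, 0, 0, 0, 0.6, 0.1, -0.15, -0.85, 0, 0, 0, 0.8, 0.1, -0.15, -0.85, 0, 0, 0, 1, 0.1, -0.15, -0.85, 0, 0, 0, 1, 0.1]}}

```text
t: 19.1
tcp_pos: [0.503, 0.1922, 0.3759]
ee_rot: [0.343, 0.939, -0.0, -0.001]
wrist_force: [-0.7, 0.2, -0.1]
finger_gap: 0.0219
finger_force: 63.2
```

Call:
{"fn": "jog_arm", "kwargs": {"commands": [-0.15, -0.2, 0, 0, 0, 0.2, 0.1, -0.3, -0.4, 0, 0, 0, 0.4, 0.1, -0.45, -0.6, 0, 0, 0, 0.6, 0.1, -0.54, -0.68, 0, 0, 0, 0.8, 0.1, -0.54, -0.68, 0, 0, 0, 1, 0.1, -0.54, -0.68, 0, 0, 0, 1, 0.1]}}

```text
t: 19.7
tcp_pos: [0.4997, 0.0628, 0.3762]
ee_rot: [0.564, 0.826, -0.0, -0.001]
wrist_force: [-0.5, 0.1, -0.9]
finger_gap: 0.022
finger_force: 63.2
```

```bash
python3 -c "
from h import *
need([.4973,-.0089,.36],1.881)"
```

```text
t 19.7 tcp [0.4997 0.0628 0.3762] psi 1.9442 tilt [-0.0013  0.0003] need [-0.439 -0.189  0.108] turn 0.126 F [-0.5  0.1 -0.9] gap 0.022
```

Call:
{"fn": "jog_arm", "kwargs": {"commands": [-0.2, -0.1, 0, 0, 0, 0.126, 0.1, -0.439, -0.189, 0, 0, 0, 0.126, 0.1, -0.439, -0.189, 0.1, 0, 0, 0.126, 0.1, -0.439, -0.189, 0.16, 0, 0, 0.126, 0.1, -0.439, -0.189, 0.16, 0, 0, 0.126, 0.1, -0.439, -0.189, 0.16, 0, 0, 0.126, 0.1]}}

```text
t: 20.3
tcp_pos: [0.4972, -0.0081, 0.353]
ee_rot: [0.589, 0.808, -0.0, -0.0]
wrist_force: [-0.4, 0.0, -0.5]
finger_gap: 0.0215
finger_force: 63.2
```

```bash
python3 -c "
from h import *
need([.4973,-.0089,.311],1.881)
s=bot.camera('side')[:,:,::-1];cv2.imwrite('pics/s8f.png',s)
S=bot.sense();T=S['tcp_pos'];R=Ro.from_quat(S['ee_rot']).as_matrix()
f=lambda X:((proj('side',X)-[230,190])*6+2.5).round(0)
for h,w in((.211,.013),(.179,0)):
  for a in(-.020,.020):
    for b in((-w,w) if w else (0,)):print(h,a,b,f(T+R@[a,b,h]))
for a in(-.06,0,.06):print('card',f([.4973-.307*a,-.0089+.952*a,.115]))
cv2.imwrite('pics/m8.png',cv2.resize(s[190:290,230:340],None,fx=6,fy=6,interpolation=2))"
```

```text
t 20.3 tcp [ 0.4972 -0.0081  0.353 ] psi 1.8827 tilt [-0.0003  0.0002] need [-0.006 -0.001  0.28 ] turn 0.003 F [-0.4  0.  -0.5] gap 0.0215
0.211 -0.02 -0.013 [270. 343.]
0.211 -0.02 0.013 [328. 314.]
0.211 0.02 -0.013 [214. 277.]
0.211 0.02 0.013 [271. 250.]
0.179 -0.02 0 [298. 271.]
0.179 0.02 0 [240. 206.]
card [359. 445.]
card [272. 344.]
card [192. 250.]
```

View pics/m8.png

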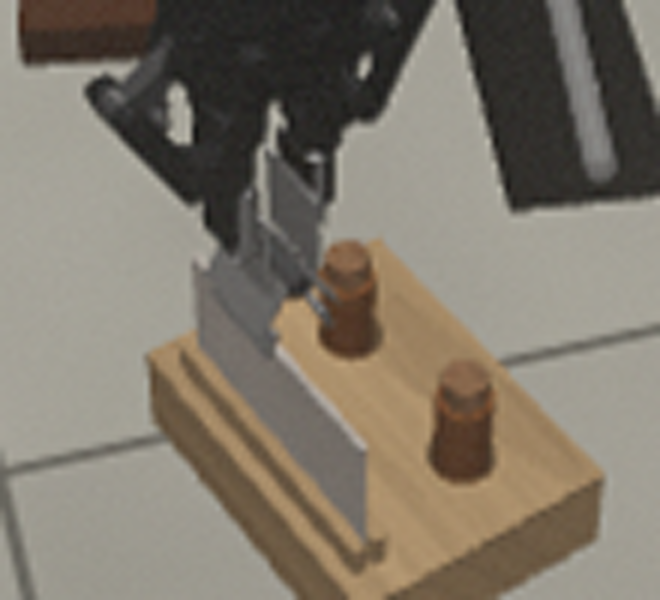

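The jaws hang 24 mm above the card's middle: near jaw corners at (273,348) and (327,318), card end at (363,448), matching the projected (270,343), (328,314) and (359,445). I descend 42 mm.

Call:
{"fn": "jog_arm", "kwargs": {"commands": [-0.006, -0.001, 0, 0, 0, 0, 0.1, -0.006, -0.001, 0.07, 0, 0, 0, 0.1, -0.006, -0.001, 0.14, 0, 0, 0, 0.1, -0.006, -0.001, 0.21, 0, 0, 0, 0.1, -0.006, -0.001, 0.27, 0, 0, 0, 0.1, -0.006, -0.001, 0.27, 0, 0, 0, 0.1, -0.006, -0.001, 0.27, 0, 0, 0, 0.1]}}

```text
t: 21.05
tcp_pos: [0.4973, -0.0099, 0.3124]
ee_rot: [0.59, 0.807, -0.0, -0.0]
wrist_force: [-0.4, 0.8, 0.1]
finger_gap: 0.0219
finger_force: 63.2
```

```bash
python3 -c "
from h import *
need([.4973,-.0089,.311],1.881)
s=bot.camera('side')[:,:,::-1]
cv2.imwrite('pics/m9.png',cv2.resize(s[190:290,230:340],None,fx=6,fy=6,interpolation=2))"
```

```text
t 21.05 tcp [ 0.4973 -0.0099  0.3124] psi 1.8798 tilt [-0.0002  0.    ] need [0.006 0.002 0.009] turn -0.002 F [-0.4  0.8  0.1] gap 0.0219
```

View pics/m9.png

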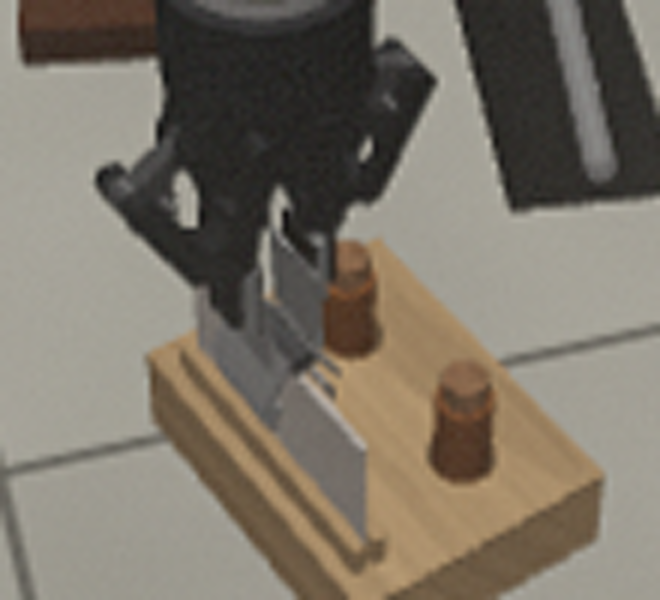

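The near jaw's lower corner at (275,425) lies in front of the card and the other jaw shows behind its edge at (335,385). Contact force is nil, so I hand it in.

```bash
python3 -c "
from rig import bot
print(bot.finish_job())"
```

```text
the job is handed in; nothing more can be done
None
```

Job handed in at about 21 s: both vials are down in their holes, and the clip is held gaping astride the middle of the card's top edge, with no contact force showing; I viewed 12 pictures, 2 over the limit of 10.

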